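Put the pigment jar away and shut the sticky jar drawer

ROBOT

A 6-joint arm with a two-finger parallel gripper is mounted at the origin on the work surface. World frame = base frame: x ahead of the robot, y to its left, z up, the work surface at z = 0. Lengths are in mm, angles in degrees, forces in N, time in s.
With the tool pointing down it reaches from about 275 to 725 mm from the base axis. Payload 5.6 kg.
Tool frame: the origin (TCP) lies midway between the tips of the shut fingers; the grasp point (between the pads) lies 19 mm behind it; z points along the fingers, y is the line along which they close (so a half turn about z gives the same grasp; the last joint's range is limited). The gripper opens to 85 mm and grips with 20 to 120 N. Pads are 22 mm wide; open, the fingers measure 114 mm over their backs; the gripper's body (76 mm by 85 mm) begins 54 mm behind the grasp point. The pads swing forward as they close: fully open they stand 13 mm farther back than shut.
Start: joints at [16.306, 14.616, 6.199, 0, -81.583, -16.306], TCP at [549.993, 0.025, 210.283] pointing down, gripper open.
Joint ranges: [-168.99, 168.99], [-69.2, 112.95], [-62.41, 85.93], [-164.36, 98.24], [-168.68, -3.75], [-174.98, 174.98]. Speed limits (degrees/s): [147.25, 147.25, 180, 180, 180, 180].

INTERFACE

Orientations are given as [roll, pitch, yaw] about the fixed x, y, z axes, in that order (R = Rz(yaw) Ry(pitch) Rx(roll)).
In Python, from plant import manip, camera, workorder gives the robot as it stands. The module is installed in compiled form; this text tells all that it offers.
- The arm moves only by the tool step_arm, never from a script. Its argument "targets" is text: rows parted by semicolons, each of 5 numbers parted by spaces: the closure, from 0 (fully open) to 1 (shut), then the shift along the world's x, y, z as a fraction of full scale, then the turn about the world's z as a fraction of full scale. In form: claw x y z roll; .... A call has 1 to 12 rows; each row shifts and turns the commanded pose from where the row before left it; what a row does not reach is not made up. Full scale, the value 1, is 250 mm for a shift and 1.5 rad for a turn. A row lasts 1/12 s, in which the tool goes at most 41.7 mm and 7.16 degrees, less where a joint would pass 70% of its speed; a pose out of reach is approached as far as the arm can. A call with a number of a shift or a turn outside -1 to 1 is refused whole. A call with a gripper value outside its range is refused whole. The fingers move at their own pace and stop on an object; "grip_force" is the grip in N (left out, the last holds). Time passes only in rows, so rows that do not move let the fingers close. It gives the time, the measured TCP pose, the force, the opening and the grip force at its end, in the units of the state.
- manip.read_state(): the state, without advancing time (a new reading comes with each control period).
- camera(name): name is "scene" or "side" or "wrist"; returns a dict with "img" (384x512x3 uint8, red, green, blue), "K" (3x3 intrinsics, pixels), "cam_to_world" (4x4, takes a point from camera to world coordinates); the wrist camera has in their place "T_tool_cam" (4x4, takes a point from camera to tool coordinates, whose origin is the TCP and whose axes are the flange's). Camera axes: x right, y up, looking along -z (the intrinsics and any distortion apply to the point x, -y, -z); pixel columns grow to the right and rows downward; lengths in mm; the calibration is good to about 2 mm. The wrist camera is an equidistant fisheye: a pixel r from the principal point sees the ray r / f radians off the axis. A picture is of the moment at which its call begins: read the wrist's pose just before it. There is no depth.
- workorder.finish_job(): hands the job in; it is judged then, once.
The state is a dict: "t": time; "joint_positions": joint angles; "qvel": joint speeds; "joint_torque": joint torques, N m; "ee_pos": TCP position; "tcp_rot": TCP orientation; "ft_force": force on the tool from outside, world axes, zero at the start; "torque": the same for the moment, N m; "width": opening from 0.0 (shut) to 1.0 (fully open); "grip_force": force on a finger pad.
Only numpy, scipy, OpenCV 4.12 (cv2) and the standard library are available. Lean on these libraries where they do the work, as an engineer would, in place of code of your own. Each camera call takes 0.05 s, during which the arm holds its last target. There are 200 camera calls.

TASK

Stand the loose small jar upright in the empty place in the middle of the front row of the open drawer, then push the drawer fully home at both ends. It is wide and its runners are gummed up unevenly, so work it in with pushes at the left and right end in turn: as soon as one end gets ahead and the drawer binds, stop and go to the other end, and never force it (22 N at the very most). Leave the other tins, bottles and tools as they stand.

Things in the scene. Friction and masses are not known exactly. Their poses are not given: they have to be found in the camera images.
- chest: fixed white bench-top jar chest, 440 wide (its y), 250 deep (its x), 200 mm high; lower drawer shut, wide top drawer open. Origin: centre of its underside; x points into the chest, y to the left seen from the front, z up. The top drawer's front panel closes against felt buttons on its front, at x = -0.125, which give about 1 mm. Top board at z = 0.187 to 0.200
- drawer: wide top drawer, 3 kg plus two tins of unknown mass. Starts 80 to 95 mm open, slides along the chest's x with a little side play (unknown); one runner is gummy early in the travel, the other late (side unknown). Crooked, it binds hard between short side guides; free, it slides at 4 to 15 N. Origin: middle of the front panel's back, on the underside; axes as the chest's when square
- drawer_left_end (a point): left (+y) end of the drawer's front panel: top edge of its outer face, 218 mm from the middle. Home at x = -0.141 in the chest's frame. In the drawer's frame the panel is 436 wide and 16 thick, outer face at x = -0.016. Its middle is a scooped hand-hole (y = -0.1 to 0.1) with only a low rail from z = -0.012 to 0.006; the two ends beside it stand full height, to z = 0.074, plain and smooth
- drawer_right_end (a point): right (-y) end of the drawer's front panel: top edge of its outer face, 218 mm from the middle. Home at x = -0.141 in the chest's frame.
- jar_gap (a point): the empty place in the middle of the drawer's front row, on the drawer floor (10 mm above the drawer's origin), 45 mm behind the back of the front panel. Neighbour jars (44 across, 46 mm high) stand 80 mm to its left and right; the next row begins 48 mm behind it. The drawer's sides and back rise to 48 mm above its floor
- jar: the small screw-cap plastic jar to put away, standing on the bench beside the chest: 46 mm across, 56 mm high, 0.12 kg; origin: centre of its underside, z up
- tin_left: steel tin standing in the drawer by its left side, 150 mm behind the front panel, 59 mm across, 47 mm high, unknown mass; origin under its centre. Bystander
- tin_right: the like tin by the drawer's right side. Bystander
- can: bystander: large steel can on the bench, 79 mm across, 100 mm high; origin under its centre
- bottle: bystander: clear plastic bottle with a white cap on the bench, 60 mm across, 140 mm high; origin under its centre
- palette_knife: bystander: palette knife lying on top of the chest, 200 mm long; origin under its middle
Mind the look-alikes: they are no part of the job. Of the things like the jar, leave any that is pink; of the rest the larger one is meant.

How it is judged:
By the outcome, as a careful person would: the job done as asked, in the order asked, and still so for the second after the job is handed in, with the robot touching nothing.
It also fails if it takes over 72 s, if anything falls off the work surface, if the arm or the gripper's body presses on something with over 40 N, if the wrist force passes 120 N, or if a joint passes its speed limit or range.

## Working session

There is one attempt and no reset: what is moved stays moved. The work goes in short steps, Python scripts to look and compute and a tool call to move; the robot and the scene stay as the last step left them, time stands still between calls to the robot, and variables do not carry over. Pictures are saved under pics/ and viewed, at most 10 in all, crops included, and the job is handed in when it is done.

Besides the shell and the picture viewer there is one more tool, called after "Call:" as name(argument=value, ...), one argument or row to a line, values as JSON. step_arm: Moves the arm, as the interface text tells. Its arguments: {"type":"object","properties":{"targets":{"type":"string"},"grip_force":{"type":"number"}},"required":["targets"]}

```bash
mkdir -p pics; cat > h.py <<'E'
import numpy as np, cv2
from plant import manip, camera, workorder
def snap(n,f):
    c=camera(n); cv2.imwrite('pics/'+f,c['img'][:,:,::-1]); np.savez(f'{n}.npz',**{k:np.array(v) for k,v in c.items()}); return c
def pix2plane(c,u,v,z):
    K=np.array(c['K']);T=np.array(c['cam_to_world'])
    d=np.linalg.inv(K)@[u,v,1]; d=T[:3,:3]@(d*[1,-1,-1]); o=T[:3,3]
    return o+d*(z-o[2])/d[2]
def proj(c,P):
    K=np.array(c['K']);T=np.linalg.inv(np.array(c['cam_to_world']))
    p=(T[:3,:3]@np.array(P,float).T).T+T[:3,3]; p=p*[1,-1,-1]; q=(K@p.T).T; return q[:,:2]/q[:,2:]
E
python3 - <<'E'
from h import *
a=snap('scene','s0.png');b=snap('side','d0.png')
print([k for k in a],a['K'],a['cam_to_world'],b['cam_to_world'])
print(manip.read_state())
cv2.imwrite('pics/both.png',cv2.resize(np.hstack([a['img'],b['img']])[:,:,::-1],(800,300)))
E
```

```text
['img', 'K', 'cam_to_world'] [[356.66476945   0.         258.0293341 ]
 [  0.         356.66476945 189.87508052]
 [  0.           0.           1.        ]] [[-5.52715911e-01 -6.79087445e-01  4.83058344e-01  1.07748972e+03]
 [ 8.33327742e-01 -4.44549420e-01  3.28543280e-01  3.52934377e+02]
 [-8.36630984e-03  5.84137017e-01  8.11611945e-01  9.50710503e+02]
 [ 0.00000000e+00  0.00000000e+00  0.00000000e+00  1.00000000e+00]] [[-7.63051130e-01  3.45499000e-01 -5.46244830e-01 -1.09521728e+02]
 [-6.46298071e-01 -3.98453694e-01  6.50794481e-01  8.43800239e+02]
 [ 7.19557207e-03  8.49626444e-01  5.27335879e-01  7.97272255e+02]
 [ 0.00000000e+00  0.00000000e+00  0.00000000e+00  1.00000000e+00]]
{'t': 0.1, 'joint_positions': array([ 1.63070948e+01,  1.46489674e+01,  6.14023466e+00, -2.29530128e-02,
       -8.15817391e+01, -1.63063113e+01]), 'qvel': array([-0.06610487, -0.0817814 ,  0.22444257,  0.01306236,  0.13733249,
       -0.04494154]), 'joint_torque': array([-2.13976258e-03, -3.87604666e+01,  2.38473254e+01,  5.37796766e+00,
       -3.79605262e-03, -3.77010252e-06]), 'ee_pos': array([5.49548879e+02, 5.96171250e-02, 2.09510714e+02]), 'tcp_rot': array([ 1.79906793e+02, -3.61492727e-03, -9.00025919e+01]), 'ft_force': array([1.27590742, 0.36077348, 0.03814662]), 'torque': array([-0.04286141, -0.06770153, -0.04255454]), 'grip_force': 0.0, 'width': 1.002067874991722}
```

View pics/s0.png

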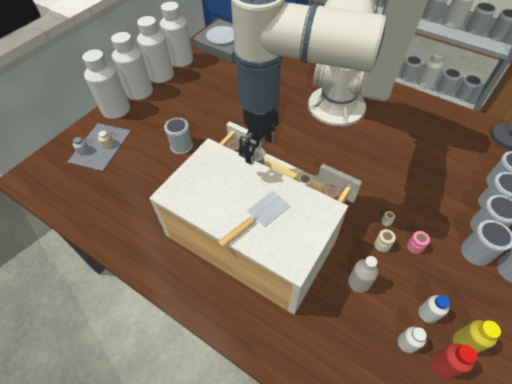

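View pics/d0.png

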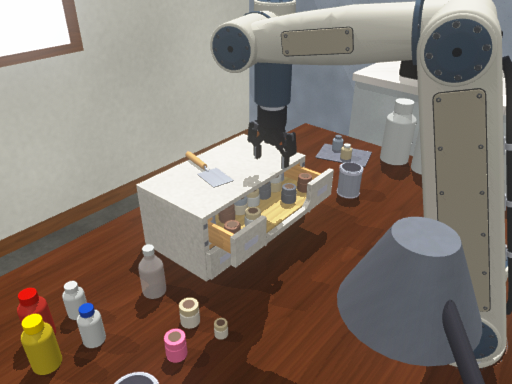

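Candidates for the jar:
- larger cream jar: scene (385,240), side (189,312)
- small cream jar: scene (388,218), side (221,328)
- pink jar: scene (419,243), excluded
- mat items: scene (104,140) and (79,145)

I choose the larger cream one and will check it in a close crop.

```bash
python3 - <<'E'
from h import *
a=cv2.imread('pics/s0.png');b=cv2.imread('pics/d0.png')
cv2.imwrite('pics/c1.png',cv2.resize(a[120:310,145:445],(750,475),interpolation=cv2.INTER_CUBIC))
cv2.imwrite('pics/c2.png',cv2.resize(b[130:350,135:345],None,fx=2.7,fy=2.7,interpolation=cv2.INTER_CUBIC))
A=dict(np.load('scene.npz'));B=dict(np.load('side.npz'))
for n,u,v in (('L',152,198),('top',205,138),('R',345,208),('bot',293,298)): print(n,pix2plane(A,u,v,200))
for n,u,v in (('L',141,183),('nearR',207,223),('farR',306,154)): print('side',n,pix2plane(B,u,v,200))
print(pix2plane(A,385,235,56),pix2plane(B,189,304,56))
E
```

```text
L [ 800.66023887 -163.84209191  200.        ]
top [ 560.4122222  -182.20297539  200.        ]
R [558.23277546 261.46966229 200.        ]
bot [826.08180568 267.91199298 200.        ]
side L [791.98532871 254.21224405 200.        ]
side nearR [523.48792777 269.09578717 200.        ]
side farR [ 557.57896207 -183.76600339  200.        ]
[479.43035085 377.46555083  56.        ] [476.45887919 382.59790478  56.        ]
```

View pics/c1.png

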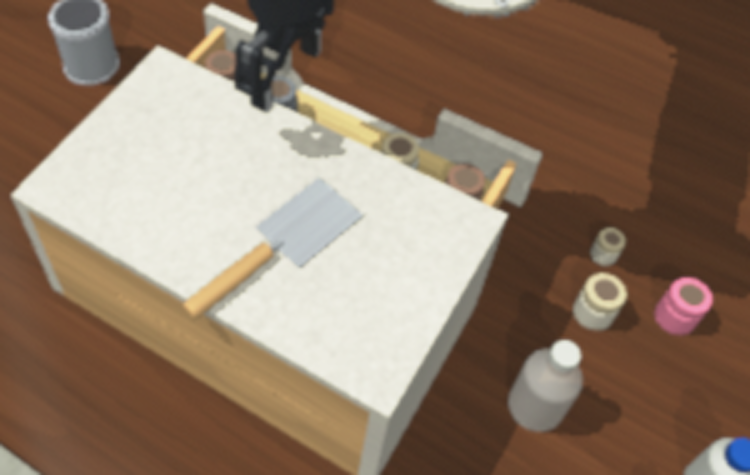

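View pics/c2.png

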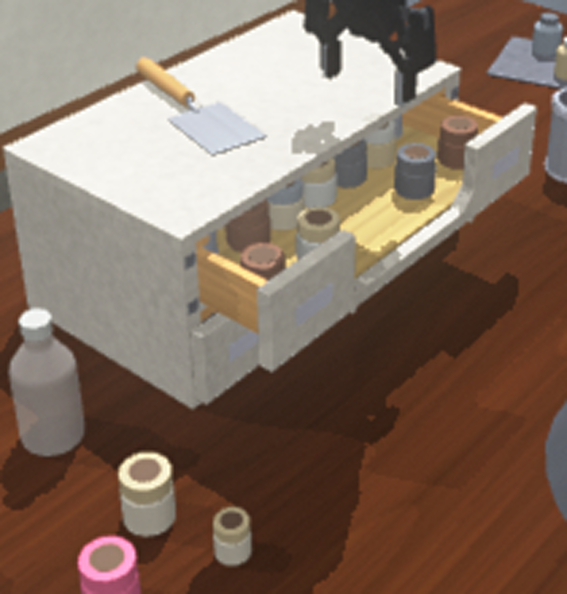

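Crop confirms the cream-capped jar, c1 (603,290); the pink one and the small one are beside it. The panel ends and chest corners are clear, so I'll triangulate and fit.

```bash
python3 - <<'E'
from h import *
from scipy.optimize import least_squares
A=dict(np.load('scene.npz'));B=dict(np.load('side.npz'))
f1=lambda u,v:(145+u/2.5,120+v/2.5); f2=lambda u,v:(135+u/2.7,130+v/2.7)
def tri(p,q):
    r=least_squares(lambda X:np.r_[proj(A,[X])[0]-p,proj(B,[X])[0]-q],[550,0,150]); return r.x.round(1),round(r.cost,2)
# chest fit
loc={'FL':(-125,220),'FR':(-125,-220),'BL':(125,220),'BR':(125,-220)}
oa={'BR':f1(14,193),'FR':f1(158,46),'FL':f1(507,213),'BL':f1(385,418)}
ob={'FL':f2(186,240),'BL':f2(6,150),'FR':f2(460,70)}
def W(p,k):
    c,s=np.cos(p[2]),np.sin(p[2]);x,y=loc[k];return [p[0]+c*x-s*y,p[1]+s*x+c*y,200]
def res(p): return np.concatenate([proj(A,[W(p,k)])[0]-o for k,o in oa.items()]+[proj(B,[W(p,k)])[0]-o for k,o in ob.items()])
r=least_squares(res,[680,40,0]);p=r.x;print('chest',p[:2],np.degrees(p[2]),r.fun.round(1))
L=tri(f1(541,153),f2(261,292));R=tri(f1(208,8),f2(533,108))
L2=tri(f1(440,112),f2(353,235))
for n,X in (('L',L),('R',R),('Linner',L2)):
    d=X[0][:2]-p[:2];c,s=np.cos(p[2]),np.sin(p[2]);print(n,X,'chest frame',(c*d[0]+s*d[1]).round(1),(-s*d[0]+c*d[1]).round(1))
print('jar top',tri(f1(606,292),f2(147,470)))
print('neigh L top',tri(f1(401,147),f2(319,220)),'R',tri(f1(284,88),f2(416,158)))
print('bottle cap',tri(f1(567,355),f2(36,320)), 'small',tri(f1(609,240),f2(232,520)))
E
```

```text
chest [673.79064615  45.68747885] 1.0150787528204426 [-1.5 -0.1 -0.  -1.2  0.2 -0.6  1.3 -1.1 -1.5 -0.3 -1.1 -1.   0.6 -0.7]
L (array([450.4, 261.5, 188.6]), np.float64(0.53)) chest frame -219.5 219.7
R (array([ 458.1, -176.4,  181.6]), np.float64(0.27)) chest frame -219.6 -218.2
Linner (array([451.3, 140.5, 182.2]), np.float64(0.07)) chest frame -220.8 98.7
jar top (array([477.8, 382.8,  53.8]), np.float64(1.05))
neigh L top (array([506.6, 123.5, 166. ]), np.float64(0.06)) R (array([506.2, -31.7, 166.1]), np.float64(0.02))
bottle cap (array([620.7, 375.1, 136.7]), np.float64(0.58)) small (array([397.2, 361.7,  34.1]), np.float64(0.12))
```

```bash
cat >> h.py <<'E'
from scipy.spatial.transform import Rotation as Ro
def wsnap(f):
    s=manip.read_state(); c=snap('wrist',f); np.savez('wst.npz',p=s['ee_pos'],r=s['tcp_rot']); return s,c
def wproj(c,s,P):
    R=Ro.from_euler('xyz',s['tcp_rot'],degrees=True).as_matrix(); T=np.array(c['T_tool_cam']);K=np.array(c['K'])
    p=(np.atleast_2d(P)-s['ee_pos'])@R; p=(p-T[:3,3])@T[:3,:3]; p=p*[1,-1,-1]
    th=np.arctan2(np.hypot(p[:,0],p[:,1]),p[:,2]);n=np.hypot(p[:,0],p[:,1])
    return np.c_[K[0,2]+K[0,0]*th*p[:,0]/n,K[1,2]+K[1,1]*th*p[:,1]/n]
E
python3 - <<'E'
from h import *
s,c=wsnap('w0.png'); print(c['K'],np.array(c['T_tool_cam']).round(2))
im=cv2.imread('pics/w0.png')
P=[[506,46,164],[515,46,118],[506.6,123.5,164],[506.2,-31.7,164],[451,140,182],[451,-60,182],[549,45,200]]
for q in wproj(c,s,P): print(q); cv2.circle(im,tuple(int(x) for x in q),2,(0,0,255),-1)
cv2.imwrite('pics/w0m.png',cv2.resize(im,(768,576)))
A=dict(np.load('scene.npz'));print('pink',pix2plane(A,145+690/2.5,120+295/2.5,56))
E
```

```text
[[297.31863964   0.         260.20053759]
 [  0.         297.31863964 188.59128721]
 [  0.           0.           1.        ]] [[  -0.      0.96    0.29   72.99]
 [   1.      0.     -0.      0.38]
 [  -0.      0.29   -0.96 -163.68]
 [   0.      0.      0.      1.  ]]
[313.32792202 254.87191064]
[296.06140493 231.36955072]
[305.55401301 325.02269801]
[319.23687612 160.13682882]
[363.37709319 345.05408496]
[401.82381563 126.98812551]
[260.44885257 279.69965861]
pink [433.1789422  465.20384069  56.        ]
```

View pics/w0m.png

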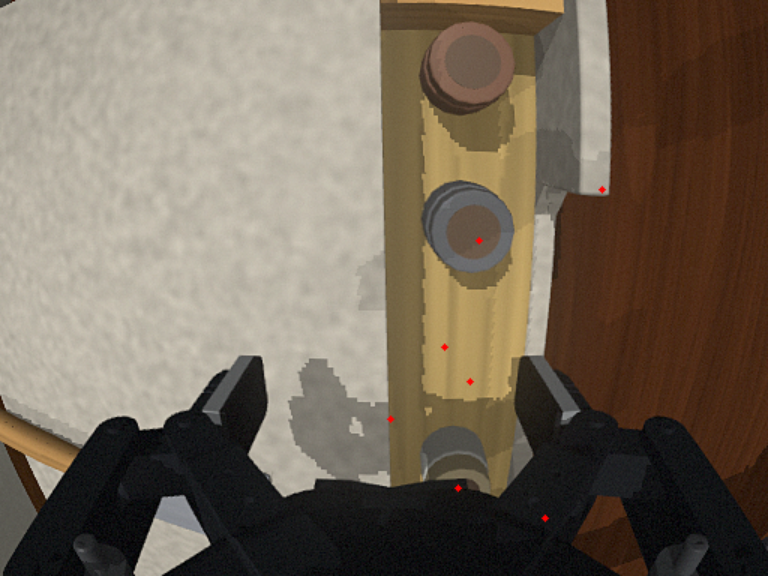

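Wrist view: the dark neighbour cap is at (472,231), 160 mm from the left one. The panel corner is at (605,193), within 2 mm of my estimate. So jar_gap ≈ (511, 44, 118). Moving over the jar at (478, 382.5).

Call:
step_arm(
  targets="0 -0.0286 0.153 0 0;0 -0.0286 0.153 0 0;0 -0.0286 0.153 0 0;0 -0.0286 0.153 0 0;0 -0.0286 0.153 0 0;0 -0.0286 0.153 0 0;0 -0.0286 0.153 0 0;0 -0.0286 0.153 0 0;0 -0.0286 0.153 0 0;0 -0.0286 0.153 0 0;0 0 0 -0.16 0;0 0 0 -0.12 0",
  grip_force=30,
)

```text
t: 1.15
ee_pos: [477.7, 385.4, 138.8]
tcp_rot: [-180.0, 0.1, -89.8]
ft_force: [0.1, 0.2, -1.1]
width: 0.996
grip_force: 0.0
```

```bash
python3 - <<'E'
from h import *
s,c=wsnap('w1.png'); print(s['t'],s['ee_pos'],s['tcp_rot'])
im=cv2.imread('pics/w1.png')
for q in wproj(c,s,[[478,382.5,56],[501,382.5,56],[455,382.5,56],[478,405.5,56],[478,359.5,56]]): cv2.circle(im,tuple(int(x) for x in q),2,(0,0,255),-1)
cv2.imwrite('pics/w1m.png',im)
E
```

```text
1.15 [477.68798516 385.42383042 138.83370837] [-1.79977340e+02  1.12222841e-01 -8.98308976e+01]
```

View pics/w1m.png

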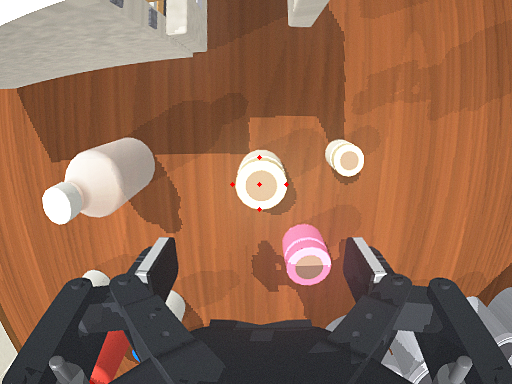

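The projected ring sits on the cream jar's cap (261,185), so the position is good to 1 mm. Descending.

Call:
step_arm(
  targets="0 0 0 -0.16 0;0 0 0 -0.16 0;0 0 0 -0.15 0;0 0 0 0 0",
)

```text
t: 1.53
ee_pos: [474.3, 378.2, 15.4]
tcp_rot: [179.4, -0.6, -90.1]
ft_force: [-1.1, -1.0, -1.4]
width: 0.998
grip_force: 0.0
```

Call:
step_arm(
  targets="0 0 0 0 0;0 0 0 0 0;0 0 0 0 0",
)

```text
t: 1.78
ee_pos: [480.4, 384.2, 26.4]
tcp_rot: [-179.8, 0.2, -90.0]
ft_force: [-0.2, -0.4, 0.1]
width: 0.996
grip_force: 0.0
```

Call:
step_arm(
  targets="0 0 0 0 0;0.3 0 0 0 0;0.6 0 0 0 0;0.6 0 0 0 0;0.6 0 0 0 0;0.6 0 0 0 0;0.6 0 0 0 0;0.6 0 0 0 0",
  grip_force=35,
)

```text
t: 2.45
ee_pos: [478.6, 382.8, 23.6]
tcp_rot: [-180.0, 0.0, -90.0]
ft_force: [-3.1, -1.2, 5.8]
width: 0.516
grip_force: 35.3
```

Call:
step_arm(
  targets="0.6 0 0 0.08 0;0.6 0 0 0.14 0;0.6 0 0 0.16 0;0.6 0 0 0.16 0;0.6 0 0 0.16 -0.04;0.6 0 0 0.12 -0.08;0.6 0 0 0.03 -0.08;0.6 0.01 -0.08 0 -0.08;0.6 0.012 -0.14 0 -0.08;0.6 0.012 -0.15 0 -0.08;0.6 0.012 -0.15 0 -0.08;0.6 0.012 -0.15 0 -0.08",
)

```text
t: 3.45
ee_pos: [492.5, 213.4, 234.6]
tcp_rot: [180.0, -0.1, -141.9]
ft_force: [0.5, -1.1, -1.7]
width: 0.516
grip_force: 36.1
```

Call:
step_arm(
  targets="0.6 0.012 -0.15 0 -0.08;0.6 0.012 -0.15 0 -0.08;0.6 0.012 -0.14 0 -0.08;0.6 0.012 -0.12 0 -0.08;0.6 0.012 -0.08 0 -0.08;0.6 0.01 -0.04 0 -0.08;0.6 0 0 0 -0.04;0.6 0 0 0 0;0.6 0 0 0 0;0.6 0 0 0 0",
)

```text
t: 4.28
ee_pos: [510.3, 45.3, 235.0]
tcp_rot: [-180.0, -0.0, 173.9]
ft_force: [0.4, -0.6, -1.1]
width: 0.516
grip_force: 36.1
```

Call:
step_arm(
  targets="0.6 0 0 -0.1 0.04;0.6 0 0 -0.1 0.042;0.6 0 0 0 0;0.6 0 0 0 0;0.6 0 0 0 0",
)

```text
t: 4.7
ee_pos: [511.3, 45.2, 186.8]
tcp_rot: [-180.0, 0.1, -179.2]
ft_force: [-0.4, -0.2, -0.4]
width: 0.516
grip_force: 36.2
```

```bash
python3 - <<'E'
from h import *
s,c=wsnap('w2.png'); print(s['t'],s['ee_pos'],s['tcp_rot'])
im=cv2.imread('pics/w2.png')
for P in ([508,123.5,164],[509,-36,164],[451,143,182],[452,-57,182]):
  q=wproj(c,s,P)[0]; print(q); cv2.circle(im,tuple(int(x) for x in q),2,(0,0,255),-1)
b=snap('side','d2.png'); jm=cv2.imread('pics/d2.png')[110:250,190:350]
cv2.imwrite('pics/w2m.png',np.hstack([cv2.resize(im,(460,345)),cv2.resize(jm,(340,345))]))
E
```

```text
4.7 [511.31512385  45.22206454 186.77690167] [-1.79978182e+02  1.12760546e-01 -1.79231214e+02]
[371.44701586 209.35688796]
[144.93620233 207.94421879]
[418.14394674 133.19636175]
[ 98.0830605  131.06227613]
```

View pics/w2m.png

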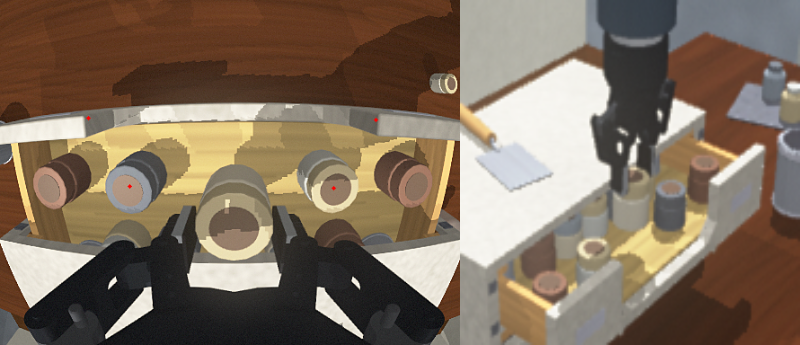

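Left cap is at (338,192) and right cap at (125,194), with the jar centred between them. The gap comes out at ≈ (512.5, 44). Lowering.

Call:
step_arm(
  targets="0.6 0.005 -0.005 -0.06 0;0.6 0 0 -0.06 0;0.6 0 0 -0.04 0;0.6 0 0 0 0;0.6 0 0 0 0;0.6 0 0 0 0",
)

```text
t: 5.3
ee_pos: [512.1, 43.9, 145.9]
tcp_rot: [180.0, 0.1, -179.2]
ft_force: [-0.3, 0.8, -1.2]
width: 0.513
grip_force: 37.5
```

Call:
step_arm(
  targets="0.6 0 0 -0.008 0;0.6 0 0 -0.004 0;0.6 0 0 0 0",
)

```text
t: 5.55
ee_pos: [512.8, 43.7, 145.4]
tcp_rot: [180.0, 0.2, -179.2]
ft_force: [-4.9, 0.7, 12.8]
width: 0.517
grip_force: 38.8
```

Call:
step_arm(
  targets="0.6 0 0 0.008 0;0.3 0 0 0 0;0.3 0 0 0 0;0.3 0 0 0 0;0.3 0 0 0 0",
)

```text
t: 5.97
ee_pos: [511.7, 43.7, 144.0]
tcp_rot: [-180.0, -0.0, -179.2]
ft_force: [-0.5, 0.1, -0.5]
width: 0.701
grip_force: 0.0
```

```bash
python3 - <<'E'
from h import *
b=snap('side','d3.png');a=snap('scene','s3.png')
s,c=wsnap('w3.png'); im=cv2.imread('pics/w3.png')
jm=cv2.imread('pics/d3.png')[110:250,190:350]
cv2.imwrite('pics/w3m.png',np.hstack([cv2.resize(im,(460,345)),cv2.resize(jm,(340,345))]))
E
```

```text
(no output)
```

View pics/w3m.png

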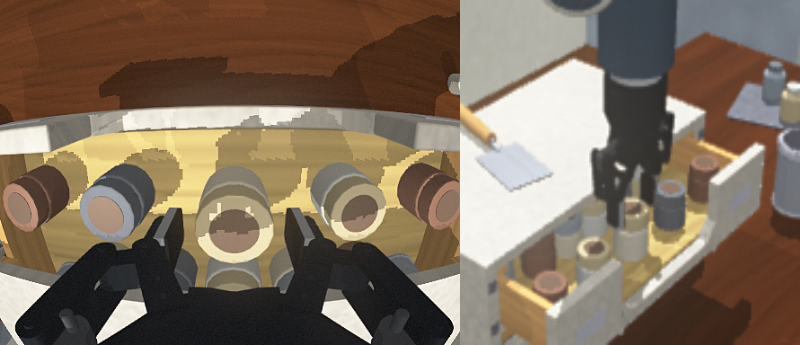

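Jar stands upright in the gap, level with its neighbours and with the fingers clear. Lifting out and going in front of the left end.

Call:
step_arm(
  targets="0.3 0 0 0.08 0;0.3 0 0 0.14 0;0.3 0 0 0.14 0;0.6 -0.1 0.1 0.03 0;1 -0.1 0.12 0 0;1 -0.1 0.12 0 0;1 -0.05 0.12 0 0;1 0 0.12 0 0;1 0 0.06 -0.1 0;1 0 0 -0.14 0;1 0 0 -0.12 0;1 0 0 0 0",
)

```text
t: 7.12
ee_pos: [420.3, 201.9, 145.8]
tcp_rot: [-179.7, -0.6, -179.2]
ft_force: [-1.4, -0.1, -1.3]
width: -0.005
grip_force: 0.0
```

Call:
step_arm(
  targets="1 0 0 0 0;1 0.02 0 0 0;1 0.02 0 0 0;1 0 0 0 0;1 0 0 0 0",
)

```text
t: 7.53
ee_pos: [435.5, 204.1, 153.1]
tcp_rot: [179.9, 0.1, -179.3]
ft_force: [-0.2, 0.2, 1.0]
width: -0.001
grip_force: 0.0
```

Call:
step_arm(
  targets="1 0.012 0 0 0;1 0.012 0 0 0;1 0 0 0 0",
)

```text
t: 7.78
ee_pos: [439.8, 203.8, 151.7]
tcp_rot: [180.0, -0.1, -179.2]
ft_force: [-4.6, 0.8, 1.4]
width: 0.001
grip_force: 2.2
```

Call:
step_arm(
  targets="1 0.008 0 0 0;1 0.008 0 0 0",
)

```text
t: 7.95
ee_pos: [440.2, 203.2, 150.8]
tcp_rot: [-179.9, -0.5, -179.2]
ft_force: [-20.8, 2.1, 8.8]
width: 0.001
grip_force: 10.2
```

Left contact at x = 440, and 20.8 N without movement, so I stop and go to the right end.

Call:
step_arm(
  targets="1 -0.05 0 0 0;1 0 -0.1 0 0;1 0 -0.16 0 0;1 0 -0.166 0 0;1 0 -0.166 0 0;1 0 -0.166 0 0;1 0 -0.166 0 0;1 0 -0.166 0 0;1 0 -0.15 0 0;1 0 -0.08 0 0;1 0.03 0 0 0;1 0.01 0 0 0",
)

```text
t: 8.95
ee_pos: [442.3, -127.8, 151.9]
tcp_rot: [-179.9, 0.0, -179.4]
ft_force: [-4.4, -1.4, -0.2]
width: -0.003
grip_force: 1.7
```

Call:
step_arm(
  targets="1 0.008 0 0 0;1 0.008 0 0 0",
)

```text
t: 9.12
ee_pos: [444.4, -126.1, 151.3]
tcp_rot: [-180.0, -0.2, -179.2]
ft_force: [-5.0, -1.9, 1.5]
width: -0.002
grip_force: 2.4
```

Call:
step_arm(
  targets="1 0.008 0 0 0;1 0.008 0 0 0",
)

```text
t: 9.28
ee_pos: [448.2, -125.8, 151.2]
tcp_rot: [-180.0, -0.2, -179.1]
ft_force: [-5.1, -1.5, 0.4]
width: -0.0
grip_force: 2.5
```

Call:
step_arm(
  targets="1 0.008 0 0 0;1 0.008 0 0 0",
)

```text
t: 9.45
ee_pos: [451.9, -125.7, 151.1]
tcp_rot: [-180.0, -0.3, -179.1]
ft_force: [-5.1, -1.8, -0.9]
width: 0.0
grip_force: 2.7
```

Call:
step_arm(
  targets="1 0.007 0 0 0;1 0.007 0 0 0",
)

```text
t: 9.62
ee_pos: [452.9, -125.8, 150.9]
tcp_rot: [-180.0, -0.6, -179.1]
ft_force: [-17.6, 0.3, 7.2]
width: 0.001
grip_force: 8.3
```

Right bound at x = 453; going to the left.

Call:
step_arm(
  targets="1 -0.09 0 0 0;1 0 0.12 0 0;1 0 0.166 0 0;1 0 0.166 0 0;1 0 0.166 0 0;1 0 0.166 0 0;1 0 0.166 0 0;1 0 0.166 0 0;1 0 0.13 0 0;1 0 0.08 0 0;1 0.01 0 0 0;1 0.01 0 0 0",
)

```text
t: 10.62
ee_pos: [439.4, 207.4, 151.7]
tcp_rot: [180.0, 0.0, -179.0]
ft_force: [0.1, 0.1, -0.0]
width: -0.004
grip_force: 0.0
```

Call:
step_arm(
  targets="1 0.01 0 0 0;1 0.008 0 0 0",
)

```text
t: 10.78
ee_pos: [443.7, 205.1, 151.7]
tcp_rot: [180.0, -0.1, -179.2]
ft_force: [-3.8, 2.0, 0.5]
width: 0.003
grip_force: 2.1
```

Call:
step_arm(
  targets="1 0.01 0 0 0;1 0.01 0 0 0",
)

```text
t: 10.95
ee_pos: [448.8, 204.8, 151.6]
tcp_rot: [180.0, -0.1, -179.3]
ft_force: [-4.1, 1.2, -0.2]
width: -0.002
grip_force: 2.0
```

Call:
step_arm(
  targets="1 0.007 0 0 0;1 0.007 0 0 0",
)

```text
t: 11.12
ee_pos: [452.5, 205.0, 151.5]
tcp_rot: [180.0, -0.1, -179.3]
ft_force: [-4.4, 1.4, -0.2]
width: 0.001
grip_force: 2.2
```

Call:
step_arm(
  targets="1 0.007 0 0 0;1 0.007 0 0 0",
)

```text
t: 11.28
ee_pos: [453.2, 204.6, 151.1]
tcp_rot: [-180.0, -0.4, -179.3]
ft_force: [-18.7, 1.9, 7.5]
width: 0.003
grip_force: 9.5
```

Left bound at 453. The pattern is clear: about 12 mm of swing per end. Going to the right.

Call:
step_arm(
  targets="1 -0.06 0 0 0;1 0 -0.12 0 0;1 0 -0.166 0 0;1 0 -0.166 0 0;1 0 -0.166 0 0;1 0 -0.166 0 0;1 0 -0.166 0 0;1 0 -0.166 0 0;1 0 -0.13 0 0;1 0 -0.08 0 0;1 0.02 0 0 0;1 0.01 0 0 0",
)

```text
t: 12.28
ee_pos: [449.6, -128.1, 152.2]
tcp_rot: [-179.9, 0.1, -179.4]
ft_force: [0.2, 0.7, 1.0]
width: -0.001
grip_force: 0.0
```

Call:
step_arm(
  targets="1 0.01 0 0 0;1 0.01 0 0 0",
)

```text
t: 12.45
ee_pos: [454.3, -125.8, 151.9]
tcp_rot: [-180.0, 0.0, -179.2]
ft_force: [0.7, 0.6, 0.6]
width: -0.001
grip_force: 0.0
```

Call:
step_arm(
  targets="1 0.01 0 0 0;1 0.01 0 0 0",
)

```text
t: 12.62
ee_pos: [457.5, -126.0, 151.5]
tcp_rot: [-180.0, -0.2, -179.1]
ft_force: [-5.4, -1.9, 1.0]
width: 0.002
grip_force: 2.5
```

Call:
step_arm(
  targets="1 0.01 0 0 0;1 0.01 0 0 0",
)

```text
t: 12.78
ee_pos: [462.2, -126.1, 151.3]
tcp_rot: [-180.0, -0.2, -179.1]
ft_force: [-4.5, -2.3, -0.5]
width: -0.003
grip_force: 2.5
```

Call:
step_arm(
  targets="1 0.007 0 0 0;1 0.007 0 0 0",
)

```text
t: 12.95
ee_pos: [465.5, -126.2, 151.1]
tcp_rot: [-179.9, -0.3, -179.2]
ft_force: [-4.9, -2.7, -0.6]
width: 0.0
grip_force: 2.7
```

Call:
step_arm(
  targets="1 -0.07 0 0 0;1 0 0.12 0 0;1 0 0.166 0 0;1 0 0.166 0 0;1 0 0.166 0 0;1 0 0.166 0 0;1 0 0.166 0 0;1 0 0.166 0 0;1 0 0.13 0 0;1 0 0.08 0 0;1 0.015 0 0 0;1 0.01 0 0 0",
)

```text
t: 13.95
ee_pos: [455.9, 207.2, 151.6]
tcp_rot: [180.0, 0.0, -179.0]
ft_force: [-7.0, 2.5, 1.5]
width: -0.005
grip_force: 3.7
```

Call:
step_arm(
  targets="1 0.009 0 0 0;1 0.009 0 0 0",
)

```text
t: 14.12
ee_pos: [459.7, 205.1, 151.4]
tcp_rot: [180.0, -0.1, -179.2]
ft_force: [-4.1, 1.8, 0.1]
width: 0.003
grip_force: 2.0
```

Call:
step_arm(
  targets="1 0.01 0 0 0;1 0.008 0 0 0",
)

```text
t: 14.28
ee_pos: [464.6, 204.7, 151.5]
tcp_rot: [180.0, -0.1, -179.3]
ft_force: [-5.0, 1.8, -0.6]
width: 0.002
grip_force: 2.4
```

Call:
step_arm(
  targets="1 0.007 0 0 0;1 0.006 0 0 0",
)

```text
t: 14.45
ee_pos: [466.2, 204.6, 151.3]
tcp_rot: [-180.0, -0.3, -179.3]
ft_force: [-15.2, 2.5, 4.7]
width: -0.0
grip_force: 7.6
```

Call:
step_arm(
  targets="1 -0.05 0 0 0;1 0 -0.12 0 0;1 0 -0.166 0 0;1 0 -0.166 0 0;1 0 -0.166 0 0;1 0 -0.166 0 0;1 0 -0.166 0 0;1 0 -0.166 0 0;1 0 -0.13 0 0;1 0 -0.08 0 0;1 0.03 0 0 0;1 0.014 0 0 0",
)

```text
t: 15.45
ee_pos: [467.7, -128.4, 152.3]
tcp_rot: [-179.9, 0.1, -179.4]
ft_force: [0.1, 0.4, -0.3]
width: 0.001
grip_force: 0.0
```

Call:
step_arm(
  targets="1 0.01 0 0 0;1 0.009 0 0 0",
)

```text
t: 15.62
ee_pos: [470.1, -126.6, 151.5]
tcp_rot: [-179.9, -0.2, -179.2]
ft_force: [-6.0, -2.2, 0.1]
width: -0.002
grip_force: 2.8
```

Call:
step_arm(
  targets="1 0.009 0 0 0;1 0.009 0 0 0",
)

```text
t: 15.78
ee_pos: [474.3, -126.2, 151.3]
tcp_rot: [-179.9, -0.2, -179.1]
ft_force: [-4.8, -1.9, 0.3]
width: -0.0
grip_force: 2.7
```

Call:
step_arm(
  targets="1 0.009 0 0 0;1 0.007 0 0 0",
)

```text
t: 15.95
ee_pos: [478.2, -126.1, 151.1]
tcp_rot: [-179.9, -0.3, -179.1]
ft_force: [-5.1, -2.0, -0.9]
width: 0.004
grip_force: 2.8
```

Call:
step_arm(
  targets="1 -0.07 0 0 0;1 0 0.12 0 0;1 0 0.166 0 0;1 0 0.166 0 0;1 0 0.166 0 0;1 0 0.166 0 0;1 0 0.166 0 0;1 0 0.166 0 0;1 0 0.13 0 0;1 0 0.08 0 0;1 0.015 0 0 0;1 0.008 0 0 0",
)

```text
t: 16.95
ee_pos: [468.2, 207.3, 151.8]
tcp_rot: [180.0, 0.0, -179.0]
ft_force: [-0.2, 0.8, -0.3]
width: -0.001
grip_force: 0.0
```

Call:
step_arm(
  targets="1 0.01 0 0 0;1 0.009 0 0 0",
)

```text
t: 17.12
ee_pos: [471.7, 205.2, 151.4]
tcp_rot: [180.0, -0.2, -179.2]
ft_force: [-6.2, 1.9, 0.8]
width: 0.001
grip_force: 2.8
```

Call:
step_arm(
  targets="1 0.009 0 0 0;1 0.009 0 0 0",
)

```text
t: 17.28
ee_pos: [476.0, 204.8, 151.3]
tcp_rot: [180.0, -0.2, -179.3]
ft_force: [-6.7, 3.1, 1.1]
width: 0.004
grip_force: 3.2
```

Call:
step_arm(
  targets="1 0.006 0 0 0;1 0.006 0 0 0",
)

```text
t: 17.45
ee_pos: [478.8, 204.7, 151.1]
tcp_rot: [180.0, -0.2, -179.3]
ft_force: [-7.1, 2.8, 0.7]
width: 0.001
grip_force: 3.2
```

Call:
step_arm(
  targets="1 -0.05 0 0 0;1 0 -0.12 0 0;1 0 -0.166 0 0;1 0 -0.166 0 0;1 0 -0.166 0 0;1 0 -0.166 0 0;1 0 -0.166 0 0;1 0 -0.166 0 0;1 0 -0.13 0 0;1 0 -0.08 0 0;1 0.03 0 0 0;1 0.014 0 0 0",
)

```text
t: 18.45
ee_pos: [479.2, -128.2, 152.0]
tcp_rot: [-180.0, 0.0, -179.4]
ft_force: [0.7, 0.2, -0.2]
width: 0.001
grip_force: 0.0
```

Call:
step_arm(
  targets="1 0.01 0 0 0;1 0.009 0 0 0",
)

```text
t: 18.62
ee_pos: [482.4, -126.4, 151.6]
tcp_rot: [-180.0, -0.2, -179.2]
ft_force: [-6.1, -1.5, 1.6]
width: -0.004
grip_force: 2.7
```

Call:
step_arm(
  targets="1 0.009 0 0 0;1 0.007 0 0 0",
)

```text
t: 18.78
ee_pos: [486.3, -125.9, 151.3]
tcp_rot: [-180.0, -0.2, -179.2]
ft_force: [-4.0, -1.6, -0.3]
width: -0.003
grip_force: 2.2
```

Call:
step_arm(
  targets="1 0.009 0 0 0;1 0.008 0 0 0",
)

```text
t: 18.95
ee_pos: [491.2, -125.8, 151.4]
tcp_rot: [-180.0, -0.1, -179.2]
ft_force: [-4.2, -1.8, -0.9]
width: 0.001
grip_force: 2.1
```

Call:
step_arm(
  targets="1 -0.07 0 0 0;1 0 0.12 0 0;1 0 0.166 0 0;1 0 0.166 0 0;1 0 0.166 0 0;1 0 0.166 0 0;1 0 0.166 0 0;1 0 0.166 0 0;1 0 0.13 0 0;1 0 0.08 0 0;1 0.015 0 0 0;1 0.008 0 0 0",
)

```text
t: 19.95
ee_pos: [480.9, 207.6, 152.0]
tcp_rot: [179.9, 0.1, -179.0]
ft_force: [0.4, -0.6, -0.6]
width: 0.004
grip_force: 0.0
```

Call:
step_arm(
  targets="1 0.01 0 0 0;1 0.009 0 0 0",
)

```text
t: 20.12
ee_pos: [483.9, 205.3, 151.5]
tcp_rot: [179.9, -0.1, -179.2]
ft_force: [-6.0, 1.1, 0.7]
width: 0.002
grip_force: 2.8
```

Call:
step_arm(
  targets="1 0.009 0 0 0;1 0.009 0 0 0",
)

```text
t: 20.28
ee_pos: [488.4, 204.9, 151.4]
tcp_rot: [179.9, -0.1, -179.3]
ft_force: [-5.7, 2.0, 1.2]
width: 0.0
grip_force: 2.9
```

Call:
step_arm(
  targets="1 0.006 0 0 0;1 0.006 0 0 0",
)

```text
t: 20.45
ee_pos: [491.3, 204.9, 151.3]
tcp_rot: [179.9, -0.2, -179.3]
ft_force: [-5.8, 2.7, -0.0]
width: 0.001
grip_force: 2.9
```

Call:
step_arm(
  targets="1 -0.05 0 0 0;1 0 -0.12 0 0;1 0 -0.166 0 0;1 0 -0.166 0 0;1 0 -0.166 0 0;1 0 -0.166 0 0;1 0 -0.166 0 0;1 0 -0.166 0 0;1 0 -0.13 0 0;1 0 -0.08 0 0;1 0.03 0 0 0;1 0.016 0 0 0",
)

```text
t: 21.45
ee_pos: [491.8, -128.2, 152.1]
tcp_rot: [-180.0, 0.1, -179.4]
ft_force: [0.3, 0.8, -0.2]
width: 0.001
grip_force: 0.0
```

Call:
step_arm(
  targets="1 0.01 0 0 0;1 0.009 0 0 0",
)

```text
t: 21.62
ee_pos: [495.5, -126.2, 151.7]
tcp_rot: [-180.0, -0.1, -179.2]
ft_force: [-3.9, -1.0, 1.2]
width: 0.0
grip_force: 2.1
```

Call:
step_arm(
  targets="1 0.009 0 0 0;1 0.009 0 0 0",
)

```text
t: 21.78
ee_pos: [499.6, -126.0, 151.3]
tcp_rot: [-180.0, -0.2, -179.2]
ft_force: [-4.3, -2.2, -0.2]
width: 0.001
grip_force: 2.3
```

Call:
step_arm(
  targets="1 0.008 0 0 0;1 0.006 0 0 0",
)

```text
t: 21.95
ee_pos: [503.6, -125.9, 151.4]
tcp_rot: [-180.0, -0.1, -179.2]
ft_force: [-4.2, -2.5, -0.6]
width: 0.001
grip_force: 2.2
```

Call:
step_arm(
  targets="1 -0.07 0 0 0;1 0 0.12 0 0;1 0 0.166 0 0;1 0 0.166 0 0;1 0 0.166 0 0;1 0 0.166 0 0;1 0 0.166 0 0;1 0 0.166 0 0;1 0 0.13 0 0;1 0 0.08 0 0;1 0.015 0 0 0;1 0.008 0 0 0",
)

```text
t: 22.95
ee_pos: [493.2, 207.7, 152.0]
tcp_rot: [179.9, 0.1, -179.0]
ft_force: [0.1, -0.3, 0.2]
width: -0.004
grip_force: 0.0
```

Call:
step_arm(
  targets="1 0.01 0 0 0;1 0.009 0 0 0",
)

```text
t: 23.12
ee_pos: [496.2, 205.4, 151.5]
tcp_rot: [179.9, -0.1, -179.2]
ft_force: [-5.4, 1.3, 0.3]
width: -0.001
grip_force: 2.9
```

Call:
step_arm(
  targets="1 0.009 0 0 0;1 0.009 0 0 0",
)

```text
t: 23.28
ee_pos: [500.6, 205.0, 151.4]
tcp_rot: [179.9, -0.1, -179.3]
ft_force: [-5.4, 1.7, 0.5]
width: 0.001
grip_force: 2.5
```

Call:
step_arm(
  targets="1 0.006 0 0 0;1 0.006 0 0 0",
)

```text
t: 23.45
ee_pos: [503.5, 204.9, 151.3]
tcp_rot: [179.9, -0.2, -179.3]
ft_force: [-5.8, 2.5, 0.0]
width: -0.002
grip_force: 2.9
```

Call:
step_arm(
  targets="1 -0.05 0 0 0;1 0 -0.12 0 0;1 0 -0.166 0 0;1 0 -0.166 0 0;1 0 -0.166 0 0;1 0 -0.166 0 0;1 0 -0.166 0 0;1 0 -0.166 0 0;1 0 -0.13 0 0;1 0 -0.08 0 0;1 0.03 0 0 0;1 0.016 0 0 0",
)

```text
t: 24.45
ee_pos: [504.1, -128.2, 152.1]
tcp_rot: [-180.0, 0.1, -179.4]
ft_force: [0.1, 0.4, -1.4]
width: -0.002
grip_force: 0.0
```

Call:
step_arm(
  targets="1 0.01 0 0 0;1 0.009 0 0 0",
)

```text
t: 24.62
ee_pos: [507.9, -126.2, 151.7]
tcp_rot: [-180.0, -0.1, -179.2]
ft_force: [-4.8, -1.3, 0.6]
width: 0.001
grip_force: 2.4
```

Call:
step_arm(
  targets="1 0.008 0 0 0;1 0.008 0 0 0",
)

```text
t: 24.78
ee_pos: [511.3, -126.0, 151.4]
tcp_rot: [-180.0, -0.2, -179.2]
ft_force: [-4.1, -1.2, -0.0]
width: -0.002
grip_force: 2.3
```

Call:
step_arm(
  targets="1 0.008 0 0 0;1 0.006 0 0 0",
)

```text
t: 24.95
ee_pos: [515.0, -126.0, 151.3]
tcp_rot: [-180.0, -0.1, -179.2]
ft_force: [-4.6, -2.4, 1.0]
width: 0.002
grip_force: 2.3
```

Call:
step_arm(
  targets="1 -0.07 0 0 0;1 0 0.12 0 0;1 0 0.166 0 0;1 0 0.166 0 0;1 0 0.166 0 0;1 0 0.166 0 0;1 0 0.166 0 0;1 0 0.166 0 0;1 0 0.13 0 0;1 0 0.08 0 0;1 0.015 0 0 0;1 0.008 0 0 0",
)

```text
t: 25.95
ee_pos: [504.6, 207.6, 151.8]
tcp_rot: [179.9, 0.1, -179.0]
ft_force: [0.6, -0.1, 0.3]
width: 0.003
grip_force: 0.0
```

Call:
step_arm(
  targets="1 0.01 0 0 0;1 0.009 0 0 0",
)

```text
t: 26.12
ee_pos: [507.9, 205.2, 151.5]
tcp_rot: [179.9, -0.1, -179.2]
ft_force: [-6.2, 1.9, 0.7]
width: 0.006
grip_force: 2.9
```

Call:
step_arm(
  targets="1 0.008 0 0 0;1 0.008 0 0 0",
)

```text
t: 26.28
ee_pos: [511.8, 204.9, 151.4]
tcp_rot: [179.9, -0.2, -179.3]
ft_force: [-5.3, 2.5, 1.9]
width: -0.001
grip_force: 2.8
```

Call:
step_arm(
  targets="1 0.006 0 0 0;1 0.006 0 0 0",
)

```text
t: 26.45
ee_pos: [514.7, 204.8, 151.3]
tcp_rot: [179.9, -0.2, -179.3]
ft_force: [-5.8, 2.0, 0.8]
width: 0.001
grip_force: 2.9
```

Call:
step_arm(
  targets="1 -0.05 0 0 0;1 0 -0.12 0 0;1 0 -0.166 0 0;1 0 -0.166 0 0;1 0 -0.166 0 0;1 0 -0.166 0 0;1 0 -0.166 0 0;1 0 -0.166 0 0;1 0 -0.13 0 0;1 0 -0.08 0 0;1 0.03 0 0 0;1 0.016 0 0 0",
)

```text
t: 27.45
ee_pos: [515.2, -128.3, 152.0]
tcp_rot: [-180.0, 0.1, -179.4]
ft_force: [0.4, -0.0, -0.4]
width: 0.001
grip_force: 0.0
```

Call:
step_arm(
  targets="1 0.01 0 0 0;1 0.008 0 0 0",
)

```text
t: 27.62
ee_pos: [519.1, -126.1, 151.7]
tcp_rot: [-180.0, -0.1, -179.2]
ft_force: [-4.0, -0.7, 2.0]
width: 0.001
grip_force: 2.1
```

Call:
step_arm(
  targets="1 0.006 0 0 0;1 0.006 0 0 0",
)

```text
t: 27.78
ee_pos: [521.3, -125.9, 151.4]
tcp_rot: [-180.0, -0.2, -179.2]
ft_force: [-3.9, -0.9, 0.4]
width: 0.003
grip_force: 2.2
```

Call:
step_arm(
  targets="1 0.006 0 0 0;1 0.006 0 0 0",
)

```text
t: 27.95
ee_pos: [524.5, -126.0, 151.4]
tcp_rot: [-180.0, -0.1, -179.2]
ft_force: [-5.6, -2.1, 1.1]
width: 0.0
grip_force: 2.4
```

Call:
step_arm(
  targets="1 -0.06 0 0 0;1 0 0.12 0 0;1 0 0.166 0 0;1 0 0.166 0 0;1 0 0.166 0 0;1 0 0.166 0 0;1 0 0.166 0 0;1 0 0.166 0 0;1 0 0.13 0 0;1 0 0.08 0 0;1 0.012 0 0 0;1 0.006 0 0 0",
)

```text
t: 28.95
ee_pos: [515.3, 207.5, 151.8]
tcp_rot: [179.9, 0.1, -179.0]
ft_force: [-0.0, 0.0, -0.5]
width: -0.003
grip_force: 0.0
```

Call:
step_arm(
  targets="1 0.007 0 0 0;1 0.007 0 0 0",
)

```text
t: 29.12
ee_pos: [517.3, 205.2, 151.5]
tcp_rot: [180.0, -0.1, -179.2]
ft_force: [-6.1, 0.9, 0.4]
width: 0.002
grip_force: 3.0
```

Call:
step_arm(
  targets="1 0.005 0 0 0;1 0.005 0 0 0",
)

```text
t: 29.28
ee_pos: [519.3, 204.8, 151.3]
tcp_rot: [180.0, -0.2, -179.3]
ft_force: [-12.4, 2.1, 3.9]
width: -0.0
grip_force: 5.8
```

Call:
step_arm(
  targets="1 0.003 0 0 0;1 0 0 0 0",
)

```text
t: 29.45
ee_pos: [519.3, 204.7, 151.2]
tcp_rot: [180.0, -0.3, -179.3]
ft_force: [-9.8, 1.7, 2.5]
width: 0.003
grip_force: 4.7
```

Call:
step_arm(
  targets="1 0.004 0 0 0;1 0 0 0 0",
)

```text
t: 29.62
ee_pos: [519.3, 204.5, 151.1]
tcp_rot: [180.0, -0.4, -179.3]
ft_force: [-13.1, 2.1, 5.2]
width: 0.001
grip_force: 6.4
```

Call:
step_arm(
  targets="1 -0.05 0 0 0;1 0 -0.12 0 0;1 0 -0.166 0 0;1 0 -0.166 0 0;1 0 -0.166 0 0;1 0 -0.166 0 0;1 0 -0.166 0 0;1 0 -0.166 0 0;1 0 -0.13 0 0;1 0 -0.08 0 0;1 0.03 0 0 0;1 0.02 0 0 0",
)

```text
t: 30.62
ee_pos: [522.8, -128.3, 152.1]
tcp_rot: [-180.0, 0.1, -179.4]
ft_force: [0.4, -0.3, -0.5]
width: 0.001
grip_force: 0.0
```

Call:
step_arm(
  targets="1 0.007 0 0 0;1 0.006 0 0 0",
)

```text
t: 30.78
ee_pos: [525.3, -126.2, 151.6]
tcp_rot: [-180.0, -0.1, -179.2]
ft_force: [-5.7, -0.8, 1.3]
width: -0.003
grip_force: 2.7
```

```bash
python3 - <<'E'
from h import *
b=snap('side','d4.png');a=snap('scene','s4.png')
s=cv2.imread('pics/s4.png')[115:230,185:385]; d=cv2.imread('pics/d4.png')[130:290,180:345]
cv2.imwrite('pics/v4.png',np.hstack([cv2.resize(s,(430,400)),cv2.resize(d,(370,400))]))
E
```

```text
(no output)
```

View pics/v4.png

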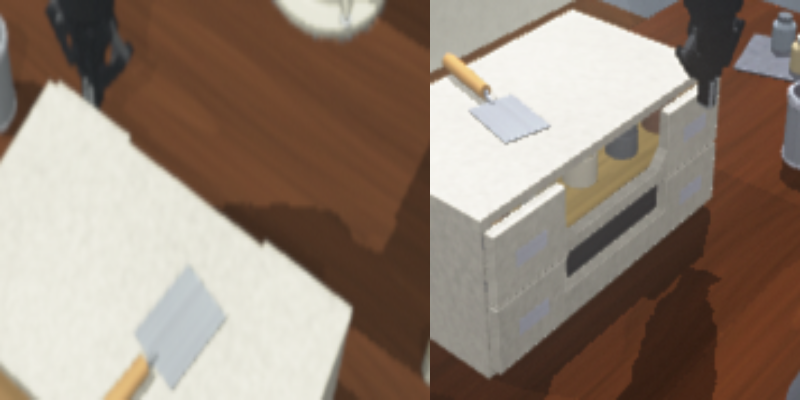

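Nearly flush: the upper panel lines up with the lower one, and the jar is in place inside. Finishing the right end.

Call:
step_arm(
  targets="1 0.006 0 0 0;1 0.004 0 0 0",
)

```text
t: 31.05
ee_pos: [525.3, -125.8, 151.3]
tcp_rot: [180.0, -0.4, -179.2]
ft_force: [-12.9, 0.5, 6.0]
width: 0.002
grip_force: 6.2
```

Call:
step_arm(
  targets="1 0.004 0 0 0;1 0.002 0 0 0;1 0 0 0 0",
)

```text
t: 31.3
ee_pos: [525.2, -125.9, 151.0]
tcp_rot: [180.0, -0.6, -179.2]
ft_force: [-14.4, 0.1, 5.4]
width: -0.001
grip_force: 7.1
```

Call:
step_arm(
  targets="1 -0.05 0 0 0;1 0 0.12 0 0;1 0 0.166 0 0;1 0 0.166 0 0;1 0 0.166 0 0;1 0 0.166 0 0;1 0 0.166 0 0;1 0 0.166 0 0;1 0 0.13 0 0;1 0 0.08 0 0;1 0.01 0 0 0;1 0.01 0 0 0",
)

```text
t: 32.3
ee_pos: [519.2, 208.0, 150.8]
tcp_rot: [179.9, -0.3, -179.0]
ft_force: [-17.4, 4.8, 5.3]
width: 0.001
grip_force: 8.1
```

Call:
step_arm(
  targets="1 0.005 0 0 0;1 0.003 0 0 0",
)

```text
t: 32.47
ee_pos: [519.2, 206.9, 150.3]
tcp_rot: [179.9, -0.6, -179.1]
ft_force: [-18.3, 6.4, 6.2]
width: 0.003
grip_force: 9.5
```

Both ends are solid and square (519.2 and 525.3, as predicted for home). Retreating for a final look.

Call:
step_arm(
  targets="1 -0.1 0 0 0;1 -0.16 0 0 0;1 -0.1 0 0.1 0;1 0 0 0.16 0;1 0 -0.12 0.1 0;1 0 -0.16 0 0;1 0 -0.16 0 0;1 0 -0.16 0 0;1 0 -0.1 0 0;1 0 0 0 0;1 0 0 0 0;1 0 0 0 0",
)

```text
t: 33.47
ee_pos: [434.6, 30.7, 241.9]
tcp_rot: [180.0, 0.0, -179.2]
ft_force: [0.2, 1.0, 0.1]
width: 0.002
grip_force: 0.0
```

```bash
python3 - <<'E'
from h import *
b=snap('side','d5.png');s,c=wsnap('w5.png');print(s['t'],s['ee_pos'],s['ft_force'])
w=cv2.imread('pics/w5.png'); d=cv2.imread('pics/d5.png')[130:290,180:345]
cv2.imwrite('pics/v5.png',np.hstack([cv2.resize(w,(400,400)),cv2.resize(d,(400,400),interpolation=cv2.INTER_CUBIC)]))
E
```

```text
33.5167 [434.58097793  30.99651565 241.82743048] [-0.34876251 -0.33992128 -0.64751056]
```

View pics/v5.png

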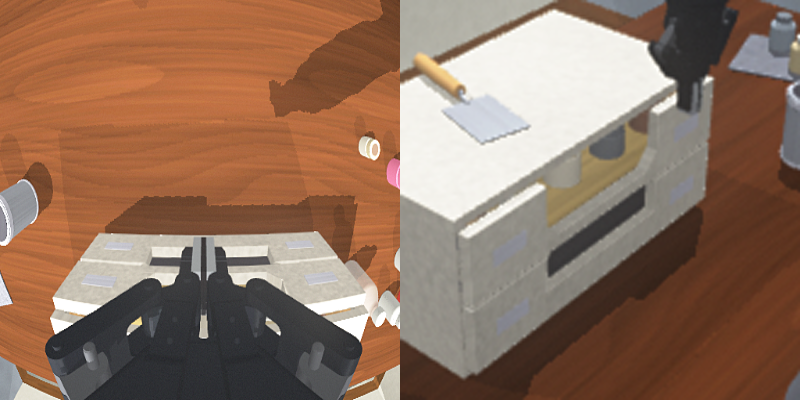

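The drawer is flush at both ends, the jar stands upright inside, the knife, can and jars on the bench are unmoved, and the arm is clear. Handing in.

```bash
python3 -c "
from h import *
print(workorder.finish_job())"
```

```text
the job is handed in; nothing more can be done
None
```

The jar stands upright in the middle of the front row, the drawer is home and square at both ends (highest push reading 20.8 N), the other items look undisturbed, and I handed the job in at about 33.5 s; no verdict was returned.

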